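# Change the specimen on the microscope light base

### The arm

A 6-joint arm with a two-finger parallel gripper is mounted at the origin on the work surface. World frame = base frame: x ahead of the robot, y to its left, z up, the work surface at z = 0. Lengths are in m, angles in rad, forces in N, time in s.
With the tool pointing down it reaches from about 0.275 to 0.85 m from the base axis. Payload 19 kg.
Tool frame: the origin (TCP) lies midway between the tips of the shut fingers; the grasp point (between the pads) lies hold_point_z behind it (hold_point_z is the distance from the TCP to the grasp point, in m); y points along the fingers, z is the direction in which the jaws open and shut, and the axes are right-handed (so a half turn about y gives the same grasp; the last joint's range is limited). The gripper opens to 85 mm and grips with 20 to 120 N. Pads are 22 mm wide; open, the fingers measure 114 mm over their backs; the gripper's body (76 mm by 85 mm) begins 54 mm behind the grasp point. The pads swing forward as they close: fully open they stand 13 mm farther back than shut.
Start: joints at [-1.269, 0.15, 1.437, -0, 1.554, -0.134], TCP at [0.243, -0.521, 0.231] pointing down, gripper open.
Joint ranges: [-2.8, 2.8], [-0.68, 2.1], [0.12, 2.68], [-1.39, 4.53], [0.16, 2.79], [-2.81, 2.81]. Speed limits (rad/s): [1.89, 1.89, 2.22, 3.01, 3.01, 3.01].

### API

Orientations are given as a unit quaternion [w, x, y, z].
In Python, from workcell import get_state, read_camera, job_done, hold_point_z gives the robot as it stands.
- The arm moves only by the tool step_arm, never from a script. Its argument "rows" is a list of rows, each an object of numbers: "ax", "ay", "az": the turn, a rotation vector about the world's x, y, z in rad; "x", "y", "z": the shift along the world's x, y, z in mm; "claw": the opening, from 0 (shut) to 1 (fully open). In form: [{"ax": .., "ay": .., "az": .., "x": .., "y": .., "z": .., "claw": ..}, ...]. A call has 1 to 12 rows; each row is the pose to reach, as a shift and turn from the pose commanded when the call began; what a row does not reach only later rows make up. A row lasts 1/8 s, in which the tool goes at most 62.5 mm and 10.7 degrees, less where a joint would pass 70% of its speed; a pose out of reach is approached as far as the arm can. A call with a gripper value outside its range is refused whole. The fingers move at their own pace and stop on an object; "grip_force" is the grip in N (left out, the last holds). Time passes only in rows, so rows that repeat a pose let the fingers close. It gives the time, the measured TCP pose, the force and the opening at its end, in the units of the state.
- get_state(): the state, without advancing time (a new reading comes with each control period).
- read_camera(name): name is "scene" or "side" or "wrist"; returns a dict with "pixels" (400x640x3 uint8, blue, green, red), "camera_matrix" (3x3 intrinsics, pixels), "R" (3x3) and "t" (3): a world point X has camera coordinates R X + t. Camera axes: x right, y down, z forward; pixel columns grow to the right and rows downward; lengths in m; the calibration is good to about 2 mm. The wrist camera is an equidistant fisheye: a pixel r from the principal point sees the ray r / f radians off the axis. A picture is of the moment at which its call begins. There is no depth.
- job_done(): hands the job in, once; it reports no verdict.
The state is a dict: "clock": time; "joints": joint angles; "joint_velocities": joint speeds; "tau": joint torques, N m; "tool_pos": TCP position; "orientation": TCP orientation; "wrist_force": force on the tool from outside, world axes, zero at the start; "wrist_torque": the same for the moment, N m; "grip_width": opening from 0.0 (shut) to 1.0 (fully open).
Only numpy, scipy, OpenCV 4.12 (cv2) and the standard library are available. Lean on these libraries where they do the work, as an engineer would, in place of code of your own. Each camera call takes 0.05 s, during which the arm holds its last target. There are 200 camera calls.

### The job

Change over the specimens: swap the red-lidded and the yellow-lidded pot, so that the one on the white light base ends upright on the blue waiting tray and the one on the tray ends upright in the ring on the light base. Also set the lamp controller's selector to its green mark; the order is free, and the pot taken off first may be parked on the bench. Leave the blue-lidded pot, bottle, eyepiece and brush where they are.

Things in the scene. Friction and masses are not known exactly. Their poses are not given: they have to be found in the camera images.
- red_pot: Specimen pot, clear with a red lid, 52 mm in diameter and 45 mm tall, a plain upright cylinder to the grip, about 0.11 kg. Origin: centre of its underside, z up. Starts on either the light base or the tray.
- yellow_pot: Specimen pot, clear with a yellow lid, 52 mm in diameter and 45 mm tall, a plain upright cylinder to the grip, about 0.11 kg. Origin: centre of its underside, z up. Starts on the other of the two places.
- light_base: White light base, fixed, 140 x 140 x 20 mm, with a round green-lit glass flush in its flat top and a black ring of 68 mm diameter at its middle. Origin: centre of its underside; x and y along its sides.
- base_spot (a point): Middle of the black ring on the light base's top, 20 mm above the bench; z up.
- tray: Blue waiting tray, fixed, a flat block 110 x 110 x 20 mm with a silver round spot of 68 mm diameter at the middle of its flat top. Origin: centre of its underside; x and y along its sides.
- tray_spot (a point): Middle of the silver spot on the tray's top, 20 mm above the bench; z up.
- lamp_box: White lamp controller, fixed, 140 (x) x 120 (y) x 60 mm high, with the black selector knob in the middle of its top. Coloured dots of 18 mm on its top, 47 mm from the knob's axis, mark the four positions: clockwise from above white, blue, green, red. Origin: centre of its underside.
- knob_grip (a point): Point on the selector's vertical axis at grip height, 97 mm above the bench, turning with the knob. The grip is an upright bar 42 mm long along this x axis, 14 mm thick along y, its top 7 mm above this point and its foot 25 mm below; below that a disc of 44 mm diameter, 8 mm thick. The white line on the bar's top, on its -x half, points at the mark chosen.
- knob (a joint): Selector angle in rad, growing clockwise from above, from 0 to 1.8. It clicks into detents at 0 (white), 0.6 (blue), 1.2 (green) and 1.8 (red). It starts at white or blue. Turning takes up to about 0.15 N m.
- blue_pot: Bystander: a pot like the others with a blue lid, standing on the bench. Origin: centre of its underside.
- amber_bottle: Bystander: amber bottle with a black cap, 38 mm in diameter, 85 mm tall, standing on the bench. Origin: centre of its underside.
- eyepiece: Bystander: silver microscope eyepiece with a grey eyecup on top, 39 mm in diameter, 50 mm tall, standing on the bench. Origin: centre of its underside.
- brush: Bystander: brush with a green handle, 170 mm long along its x, 20 mm thick, lying on the bench. Origin: centre of its length, on its underside.

How it is judged:
At the end, for the whole second after the job is handed in: The red-lidded and yellow-lidded pots have exchanged places: each stands upright (within 0.1 rad) and still, flat on the top of the place where the other began, its middle within 15 mm of the middle of that place's ring or spot; and the selector rests at the green mark (1.2 rad, within 0.15 rad) (((horizontal distance between red_pot and base_spot below 0.015 m and z of red_pot in the frame of base_spot between -0.005 and 0.005 m and horizontal distance between yellow_pot and tray_spot below 0.015 m and z of yellow_pot in the frame of tray_spot between -0.005 and 0.005 m) or (horizontal distance between yellow_pot and base_spot below 0.015 m and z of yellow_pot in the frame of base_spot between -0.005 and 0.005 m and horizontal distance between red_pot and tray_spot below 0.015 m and z of red_pot in the frame of tray_spot between -0.005 and 0.005 m)) and distance of each of red_pot, yellow_pot from where it was at the start of the episode above 0.12 m and angle between each of red_pot, yellow_pot's own z axis and vertical below 0.1 rad and linear speed of each of red_pot, yellow_pot below 0.02 m/s and value of joint knob between 1.05 and 1.35 rad and velocity of joint knob between -0.1 and 0.1 rad/s); the robot touches nothing.
It fails at once if The blue-lidded pot, bottle, eyepiece or brush is moved more than 30 mm (distance of any of blue_pot, amber_bottle, eyepiece, brush from where it was at the start of the episode above 0.03 m).
It fails at once if The red-lidded or yellow-lidded pot is tipped by more than 0.6 rad (angle between any of red_pot, yellow_pot's own z axis and vertical above 0.6 rad).
It fails at once if The light base with its glass is pressed or struck with more than 60 N (contact force between light_base and anything else above 60 N).
It also fails if it takes over 67 s, if anything falls off the work surface, if the arm or the gripper's body presses on something with over 40 N, if the wrist force passes 120 N, or if a joint passes its speed limit or range.

## Working session

There is one attempt and no reset: what is moved stays moved. The work goes in short steps, Python scripts to look and compute and a tool call to move; the robot and the scene stay as the last step left them, time stands still between calls to the robot, and variables do not carry over. Pictures are saved under pics/ and viewed, about 8 in all and at most 12, crops included, and the job is handed in when it is done.

Besides the shell and the picture viewer there is one more tool, called after "Request:" as name([rows], argument=value, ...), one row to a line, values as JSON. step_arm: Moves the arm, as the interface text tells. Its arguments: {"type":"object","properties":{"rows":{"type":"array"},"grip_force":{"type":"number"}},"required":["rows"]}

```bash
ls; mkdir -p pics; python3 - <<'E'
from workcell import *
import cv2,numpy as np
s=get_state(); print({k:np.round(v,3).tolist() for k,v in s.items()}, hold_point_z)
for n in("scene","side","wrist"):
    c=read_camera(n); cv2.imwrite(f"pics/{n}0.png",c["pixels"])
    np.savez(f"{n}0.npz",**{k:np.asarray(v) for k,v in c.items()})
    print(n,np.round(-np.asarray(c["R"]).T@c["t"],3),np.round(c["R"],2).tolist(),np.asarray(c["camera_matrix"]).tolist())
E
```

```text
pics
{'clock': 0.0, 'joints': [-1.269, 0.151, 1.438, 0.0, 1.554, -0.134], 'joint_velocities': [0.001, 0.002, 0.002, -0.001, 0.001, -0.001], 'tau': [0.001, -71.304, -57.087, -0.0, 0.009, -0.0], 'tool_pos': [0.243, -0.521, 0.231], 'orientation': [0.153, -0.153, 0.691, -0.69], 'wrist_force': [0.07, 0.39, 0.556], 'wrist_torque': [0.064, -0.025, 0.022], 'grip_width': 0.996} 0.0187
scene [ 1.505 -0.029  0.737] [[0.03, 1.0, -0.02], [0.59, -0.03, -0.81], [-0.81, 0.01, -0.59]] [[461.8842659309405, 0.0, 321.2448123971721], [0.0, 461.8842659309405, 195.04193489385608], [0.0, 0.0, 1.0]]
side [0.524 0.9   0.726] [[-1.0, -0.09, -0.01], [-0.04, 0.56, -0.82], [0.08, -0.82, -0.57]] [[417.78594019771907, 0.0, 315.5183036276588], [0.0, 417.78594019771907, 197.23044565681306], [0.0, 0.0, 1.0]]
wrist [ 0.31  -0.49   0.374] [[0.42, -0.91, -0.0], [-0.87, -0.4, 0.29], [-0.26, -0.12, -0.96]] [[309.70691628693146, 0.0, 321.4918391496396], [0.0, 309.70691628693146, 195.97826200104015], [0.0, 0.0, 1.0]]
```

View pics/scene0.png

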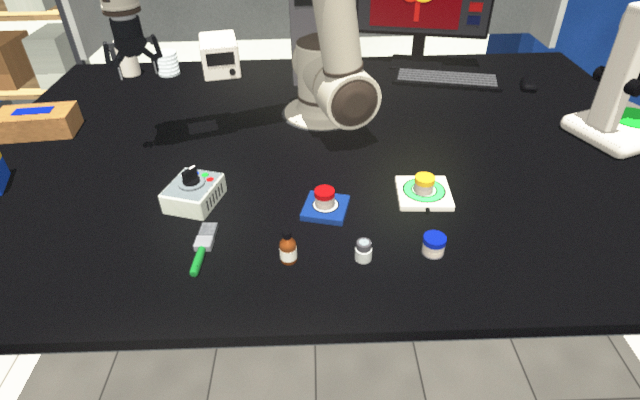

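View pics/side0.png

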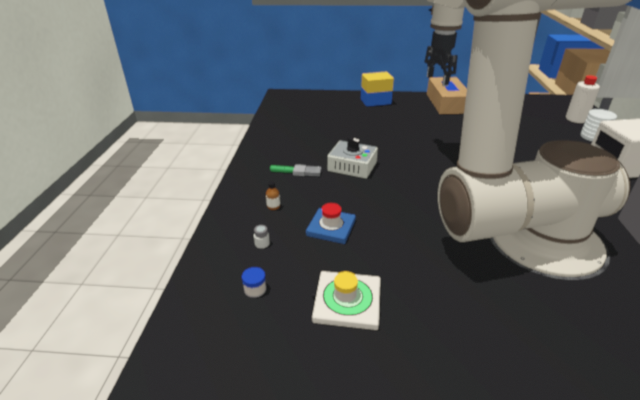

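Scene view: red pot on the blue tray at (326,203), yellow pot on the light base at (424,188), lamp box at (193,192), bystanders in front, at rows 220–270. The side view agrees. Now measuring.

```bash
cat > h.py <<'E'
import numpy as np,cv2
from workcell import *
def cam(n,tag=None):
    c=read_camera(n); c={k:np.asarray(v) for k,v in c.items()}
    if tag: cv2.imwrite(f"pics/{tag}.png",c["pixels"]); np.savez(f"{tag}.npz",**c)
    return c
def load(f): return dict(np.load(f+".npz"))
def cast(c,uv,z,fish=False):
    uv=np.atleast_2d(np.asarray(uv,float)); K=c["camera_matrix"]
    p=(uv-K[:2,2])/[K[0,0],K[1,1]]
    if fish:
        r=np.linalg.norm(p,axis=1,keepdims=True)+1e-12
        d=np.hstack([p/r*np.sin(r),np.cos(r)])
    else: d=np.hstack([p,np.ones((len(p),1))])
    d=d@c["R"]; o=-c["R"].T@c["t"]
    return o+d*((z-o[2])/d[:,2])[:,None]
def proj(c,X,fish=False):
    p=np.atleast_2d(X)@c["R"].T+c["t"]; K=c["camera_matrix"]
    if fish:
        rr=np.linalg.norm(p[:,:2],axis=1,keepdims=True); q=p[:,:2]/(rr+1e-12)*np.arctan2(rr,p[:,2:])
    else: q=p[:,:2]/p[:,2:]
    return q*K[0,0]+K[:2,2]
def blobs(c,lo,hi,amin=40):
    m=cv2.inRange(cv2.cvtColor(c["pixels"],cv2.COLOR_BGR2HSV),lo,hi)
    n,l,s,ce=cv2.connectedComponentsWithStats(m)
    return [(s[i].tolist(),ce[i].round(1),(l==i).astype(np.uint8)) for i in range(1,n) if s[i,4]>=amin]
HS={"red":((0,150,90),(6,255,255)),"yellow":((22,150,90),(32,255,255)),"blue":((105,150,60),(125,255,255)),"green":((45,60,80),(80,255,255))}
E
python3 - <<'E'
from h import *
for n in("scene0","side0"):
    c=load(n)
    for k,(lo,hi) in HS.items():
        for s,ce,m in blobs(c,lo,hi,12):
            if s[0]>120 and s[1]>120 and s[4]<4000: print(n,k,s,ce,cast(c,ce,0.058 if s[1]>0 else 0)[0].round(3)[:2])
c=load("scene0")["pixels"];d=load("side0")["pixels"]
f=lambda i,x,y,w,h:cv2.resize(i[y:y+h,x:x+w],(400,300),interpolation=cv2.INTER_CUBIC)
cv2.imwrite("pics/crop0.png",np.vstack([np.hstack([f(c,150,150,100,75),f(d,310,125,80,60)]),np.hstack([f(c,290,165,80,60),f(c,385,160,80,60)])]))
E
```

```text
scene0 red [207, 178, 6, 3, 15] [209.6 179.1] [ 0.498 -0.306]
scene0 yellow [421, 171, 13, 5, 15] [427.7 172.2] [0.496 0.268]
scene0 yellow [415, 178, 19, 9, 71] [423.7 183.1] [0.545 0.247]
scene0 blue [300, 191, 49, 31, 550] [324.2 208.9] [ 0.639 -0.01 ]
scene0 blue [423, 229, 24, 20, 381] [434.4 238.8] [0.757 0.227]
scene0 green [201, 172, 8, 5, 28] [204.4 174.2] [ 0.474 -0.324]
scene0 green [403, 179, 42, 23, 402] [423.5 192. ] [0.583 0.238]
scene0 green [189, 246, 17, 31, 290] [196.9 261.5] [ 0.804 -0.282]
side0 red [326, 203, 6, 7, 13] [328.5 206.2] [ 0.578 -0.028]
side0 red [324, 210, 15, 8, 51] [329.9 214.5] [0.572 0.009]
side0 yellow [335, 271, 22, 22, 397] [345.5 281.6] [0.523 0.25 ]
side0 blue [306, 209, 49, 34, 687] [331.  228.7] [0.565 0.069]
side0 blue [241, 267, 24, 20, 384] [253.  276.3] [0.728 0.25 ]
side0 green [362, 153, 5, 4, 19] [364.1 154.4] [ 0.479 -0.33 ]
side0 green [270, 165, 24, 8, 157] [281.2 168.2] [ 0.739 -0.222]
side0 green [324, 281, 48, 34, 731] [348.2 299.8] [0.516 0.302]
```

View pics/crop0.png

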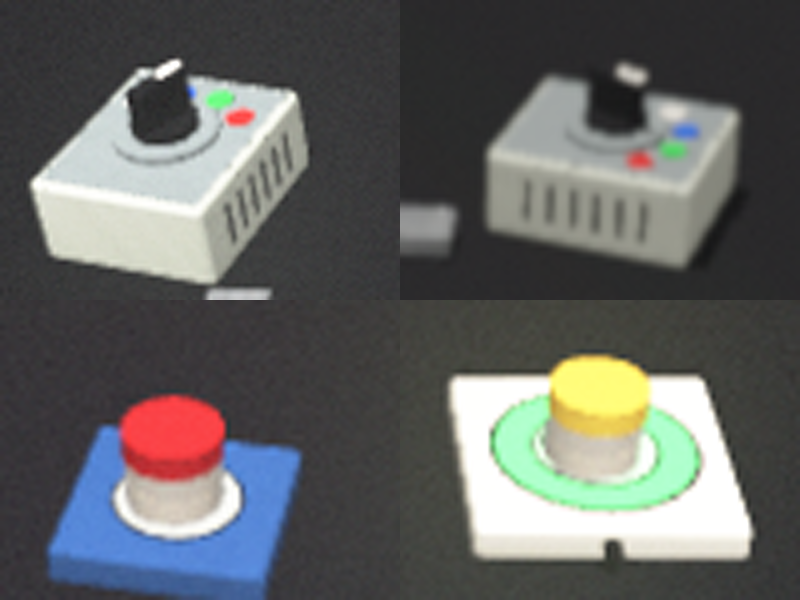

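View pics/wrist0.png

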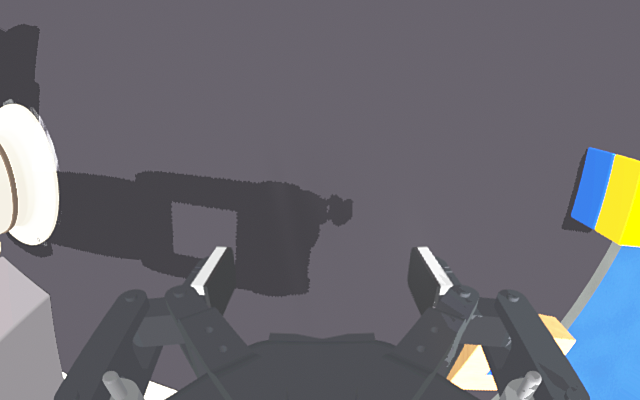

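```bash
python3 - <<'E'
from h import *
S,D=load("scene0"),load("side0")
def show(n,c,uv,z):
    P=cast(c,uv,z)[:,:2]; e=np.roll(P,-1,0)-P
    print(n,"mean",P.mean(0).round(4),"edges",np.linalg.norm(e,axis=1).round(3),"ang",np.degrees(np.arctan2(e[:,1],e[:,0])).round(1))
    return P
show("box S",S,[(158.25,195.5),(201.25,203.75),(224.25,173.25),(185,167.5)],.06)
show("box D",D,[(339.6,139.6),(378,146.6),(367.6,163),(327.6,155)],.06)
show("tray S",S,[(310.6,190.4),(350,195),(343.6,220.6),(300,216.6)],.02)
show("base S",S,[(395,175.6),(445,175.6),(455,208),(399.4,208)],.02)
print("dots S g,r",cast(S,[(204.4,174.2),(209.6,179.1)],.06).round(4)[:,:2].tolist(),"D g,b,r",cast(D,[(364.5,155),(367,151.4),(357.8,157)],.06).round(4)[:,:2].tolist())
for c,n in((S,"S"),(D,"D")):
    for k,lo,hi in(("green",)+HS["green"],("red",(0,120,60),(8,255,255)),("red2",(172,120,60),(180,255,255)),("yellow",(18,100,60),(34,255,255))):
        for s,ce,m in blobs(c,lo,hi,50):
            if s[0]>300 and s[1]>160 and s[4]<1500 and s[0]<460:
                h=cv2.convexHull(max(cv2.findContours(m,0,1)[0],key=len)); e=cv2.fitEllipse(h)
                print(n,k,s,"ellipse",np.round(e[0],1),"@.02",cast(c,e[0],.02)[0,:2].round(4),"@.0575",cast(c,ce,.0575)[0,:2].round(4))
# bystanders rough
print("byst",cast(S,[(288,262),(363,261),(433,254)],0).round(3)[:,:2].tolist(),"brush",cast(S,[(210,226),(196,272)],.01).round(3)[:,:2].tolist())
E
```

```text
box S mean [ 0.5228 -0.3458] edges [0.121 0.137 0.116 0.132] ang [  70.9  164.3 -107.   -17.6]
box D mean [ 0.5155 -0.3498] edges [0.14  0.121 0.138 0.12 ] ang [ 161.7   72.2  -18.6 -106.9]
tray S mean [ 0.5757 -0.0041] edges [0.106 0.107 0.108 0.112] ang [  75.9  -12.8 -101.   166.1]
base S mean [0.5274 0.254 ] edges [0.137 0.145 0.138 0.146] ang [ 87.   -4.  -92.8 175.4]
dots S g,r [[0.4772, -0.3232], [0.5011, -0.3055]] D g,b,r [[0.4775, -0.3227], [0.469, -0.3483], [0.4994, -0.3076]]
S green [403, 179, 42, 23, 402] ellipse [423.6 189.8] @.02 [0.5218 0.2557] @.0575 [0.5827 0.2386]
S red2 [314, 184, 21, 17, 240] ellipse [323.9 191.7] @.02 [ 0.5172 -0.0076] @.0575 [ 0.5693 -0.0091]
S yellow [415, 171, 20, 16, 279] ellipse [424.3 178.6] @.02 [0.4701 0.2683] @.0575 [0.5238 0.2531]
D green [324, 281, 48, 34, 731] ellipse [347.5 296.2] @.02 [0.5174 0.2571] @.0575 [0.516  0.3011]
D red [324, 210, 15, 8, 53] ellipse [330.6 214.1] @.02 [ 0.5726 -0.0435] @.0575 [0.5709 0.0091]
D red2 [321, 202, 21, 14, 177] ellipse [330.8 209. ] @.02 [ 0.5734 -0.068 ] @.0575 [ 0.5688 -0.0207]
D yellow [334, 270, 24, 24, 449] ellipse [345.5 281.5] @.02 [0.5232 0.213 ] @.0575 [0.5234 0.2498]
byst [[0.755, -0.096], [0.759, 0.072], [0.744, 0.234]] brush [[0.632, -0.291], [0.787, -0.295]]
```

```bash
cat >> h.py <<'E'
from scipy.spatial.transform import Rotation as Rn
def tool():
    s=get_state(); q=s["orientation"]; M=Rn.from_quat([q[1],q[2],q[3],q[0]]).as_matrix()
    return s,M,np.degrees(np.arctan2(M[1,2],M[0,2]))
E
python3 - <<'E'
from h import *
s,M,a=tool(); print(M.round(3).tolist(),"jaw",a.round(1),s["clock"])
S,D=load("scene0"),load("side0")
# line end points from crop
print(cast(S,[(150+155/4,150+80/4),(150+182/4,150+65/4)],.104)[:,:2].round(4).tolist())
print(cast(D,[(310+213/5,125+68/5),(310+248/5,125+78/5)],.104)[:,:2].round(4).tolist())
for c,n,x,y,w,h in((S,"S",180,160,25,25),(D,"D",340,130,30,20)):
    g=cv2.cvtColor(c["pixels"],6)[y:y+h,x:x+w]; print(n); print("\n".join(" ".join("%3d"%v for v in r) for r in g[:14]))
E
```

```text
[[-0.907, -0.0, 0.422], [-0.422, 0.001, -0.907], [-0.0, -1.0, -0.001]] jaw -65.0 0.15
[[0.5227, -0.3472], [0.5061, -0.3334]]
[[0.5188, -0.3516], [0.4958, -0.3386]]
S
 58  53  52  55  58  55  56  59  58  54  52  57  55  53  58  55  58  55  58  56  53  55  56  53  58
 54  49  57  55  55  55  54  59  57  54  57  55  57  55  59  54  52  56  56  59  55  55  54  55  55
 54  56  56  55  54  53  55  57  57  54  56  58  55  56  53  56  55  57  59  55  58  56  53  55  55
 53  53  59  57  54  57  56  51  55  56  57  56  55  57  56  60  56  55  53  55  57  54  52  58  56
 57  54  56  54  52  57  57  54  56  56  55  57  55  70  90  57  56  50  58  56  58  53  57  55  56
 55  54  56  58  55  53  56  54  53  55  55  97 193 246 237 111  55  57  59  57  54  59  59  59  56
 55  55  54  53  54  57  56  57  54  95 191 247 253 254 246 119  54  57  57  60  60  55  56  59  57
 52  54  55  72 145 202 184 168 148 222 254 255 253 213 112  54  51  54  60  55  60  56  61  60  59
 53  51  64 113 196 240 226 191 181 248 254 246 173  83  53  42  56  75  65  61  59  58  58  51  59
 55  61 125 201 197 175 154 100 12
[... 1447 characters left out ...]
  42  41  38  37  39  42  44  54 109 157 151 119  98  80  55  43  41  42  41  41  41  41  42  41  42
 61  57  51  47  44  43  41  37  33  35  36  40  61 130 186 190 177 169 143  86  45  41  41  42  42  42  40  40  41  41
109 101  87  76  72  65  56  44  33  30  31  33  49  95 148 177 190 195 169 101  47  43  41  41  41  41  41  41  41  41
151 144 133 124 121 114 100  72  42  30  29  28  32  46  74 110 136 151 126  73  44  42  41  41  42  42  41  41  41  42
166 161 159 158 157 154 138  99  51  29  26  27  27  27  32  40  57  72  60  47  46  45  43  42  42  42  41  41  41  41
167 165 165 165 165 164 151 103  48  28  28  27  26  27  26  27  29  30  46  69  74  72  66  60  57  51  47  44  43  41
```

Request:
step_arm([
  {"x": 46, "y": 29},
  {"x": 92, "y": 58},
  {"x": 138, "y": 87},
  {"x": 184, "y": 116},
  {"x": 230, "y": 145},
  {"x": 276, "y": 173},
  {"x": 276, "y": 173},
  {"x": 276, "y": 173},
])

```text
invalid input
```

```bash
python3 - <<'E'
from h import *
c=cam("wrist","w1"); s,M,a=tool(); print(s["clock"],s["tool_pos"],a,s["joints"])
cv2.imwrite("pics/w1c.png",cv2.resize(c["pixels"][40:340,120:520],(800,600),interpolation=cv2.INTER_CUBIC))
E
```

```text
0.2 [ 0.2426462  -0.52113635  0.23090137] -65.0313731951467 [-1.26901489e+00  1.50836973e-01  1.43774776e+00 -3.82253030e-05
  1.55378823e+00 -1.34002615e-01]
```

View pics/w1c.png

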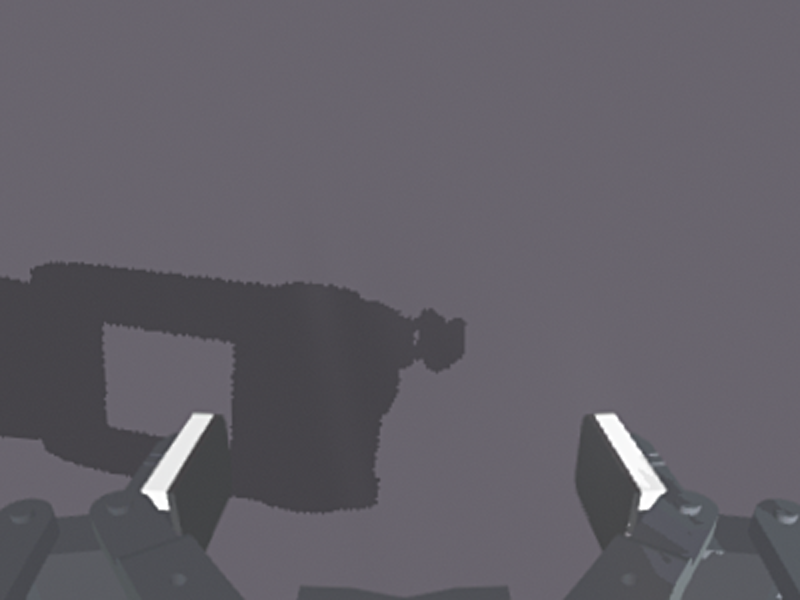

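The move was refused because rows need every key, so that picture (number 5) only shows the bench. Resending with complete rows.

Request:
step_arm([
  {"ax": 0, "ay": 0, "az": 0, "x": 46, "y": 29, "z": 0, "claw": 1},
  {"ax": 0, "ay": 0, "az": 0, "x": 92, "y": 58, "z": 0, "claw": 1},
  {"ax": 0, "ay": 0, "az": 0, "x": 138, "y": 87, "z": 0, "claw": 1},
  {"ax": 0, "ay": 0, "az": 0, "x": 184, "y": 116, "z": 0, "claw": 1},
  {"ax": 0, "ay": 0, "az": 0, "x": 230, "y": 145, "z": 0, "claw": 1},
  {"ax": 0, "ay": 0, "az": 0, "x": 276, "y": 173, "z": 0, "claw": 1},
  {"ax": 0, "ay": 0, "az": 0, "x": 276, "y": 173, "z": 0, "claw": 1},
  {"ax": 0, "ay": 0, "az": 0, "x": 276, "y": 173, "z": 0, "claw": 1},
])

```text
clock: 1.2
tool_pos: [0.5185, -0.3482, 0.231]
orientation: [0.153, -0.153, 0.69, -0.69]
wrist_force: [-0.1, -1.1, -0.0]
grip_width: 1.002
```

```bash
python3 - <<'E'
from h import *
c=cam("wrist","w2"); s,M,a=tool(); print(s["clock"],s["tool_pos"],a,s["joints"].round(2))
cv2.imwrite("pics/w2c.png",cv2.resize(c["pixels"][100:340,160:480],(800,600),interpolation=cv2.INTER_CUBIC))
for k in("red","green","blue"):
    for st,ce,m in blobs(c,*HS[k],60): print(k,st,ce,cast(c,ce,.06,True)[0,:2].round(4))
E
```

```text
1.25 [ 0.51812283 -0.34863531  0.23112104] -65.05322460319981 [-0.72  0.25  1.31 -0.    1.57  0.42]
red [271, 168, 16, 16, 194] [278.9 175.6] [ 0.5009 -0.3071]
green [0, 0, 25, 68, 756] [12.2 31.1] [0.5384 0.1844]
green [277, 192, 18, 17, 237] [285.8 200.2] [ 0.4791 -0.3244]
blue [71, 0, 89, 89, 2967] [120.5  42.1] [ 0.5698 -0.0677]
blue [298, 210, 16, 15, 189] [305.1 216.7] [ 0.4707 -0.3508]
blue [549, 260, 91, 140, 5182] [611.3 343. ] [ 0.4611 -1.1101]
```

View pics/w2c.png

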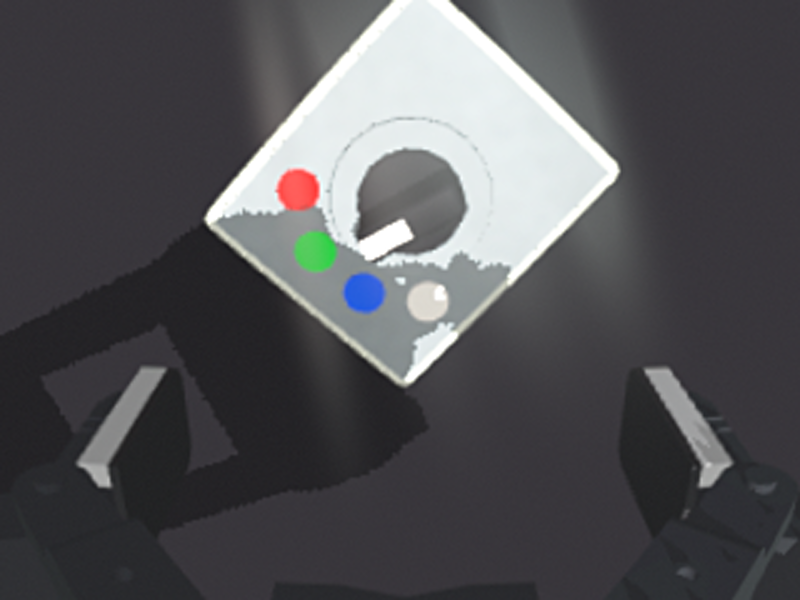

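The wrist view shows the four dots, and the line running from crop (412,228) to (360,250). I'm casting those onto the knob-top plane.

```bash
python3 - <<'E'
from h import *
c=load("w2")
f=lambda u,v:(160+u/2.5,100+v/2.5)
P=cast(c,[f(365,250),f(408,229)],.104,True)[:,:2]; print("line",P.round(4).tolist(),np.degrees(np.arctan2(*(P[0]-P[1])[::-1])))
W=cast(c,[f(428,301)],.06,True)[0,:2]
d=np.array([W,[.4707,-.3508],[.4791,-.3244],[.5009,-.3071]])
A=np.c_[2*d,np.ones(4)]; x=np.linalg.lstsq(A,(d**2).sum(1),rcond=None)[0]; ctr=x[:2]
print("W",W,"axis",ctr,"r",np.sqrt(x[2]+ctr@ctr)); 
print("ang",np.degrees(np.arctan2(*(d-ctr).T[::-1])))
B=cast(c,[f(410,-8),f(616,172),f(404,382),f(208,220)],.06,True)[:,:2]; print("box",B.round(4).tolist(),B.mean(0))
print("disc",cast(c,[f(411,158)],.068,True),cast(c,[f(411,201)],.068,True))
E
```

```text
line [[0.5021, -0.3402], [0.516, -0.3511]] 141.93435518852374
W [ 0.47882673 -0.37825939] axis [ 0.51847062 -0.35154258] r 0.047798125754232264
ang [-146.02318684  179.10942072  145.41714463  111.57163169]
box [[0.5942, -0.3156], [0.5649, -0.4259], [0.4385, -0.3855], [0.4721, -0.2769]] [ 0.51742437 -0.3509774 ]
disc [[ 0.53411098 -0.34408026  0.068     ]] [[ 0.51797585 -0.35164197  0.068     ]]
```

```bash
python3 - <<'E'
from h import *
c=load("w2"); S=load("scene0")
ax=np.array([.518,-.3513])
g=cv2.cvtColor(c["pixels"],6); print("\n".join("%d: "%v+" ".join("%3d"%x for x in g[v,296:346:1][::2]) for v in range(164,206,2)))
m=((g>225)).astype(np.uint8); n,l,s,ce=cv2.connectedComponentsWithStats(m); 
k=l[195,316]; k= k or l[194,318]; 
pts=np.argwhere(l==k)[:,::-1]; print(k,s[k])
P=cast(c,pts,.104,True)[:,:2]; u,sv,vt=np.linalg.svd(P-P.mean(0)); print(P.mean(0),sv/np.sqrt(len(P)),np.degrees(np.arctan2(vt[0,1],vt[0,0])), np.degrees(np.arctan2(*(P.mean(0)-ax)[::-1])))
for a in (214,179,145):
    t=np.radians(a); e=np.array([[*ax,.104],[*(ax+.021*np.array([np.cos(t),np.sin(t)])),.104]])
    print(a,"wrist",proj(c,e,True).round(1).tolist(),"scene",proj(S,e).round(1).tolist())
E
```

```text
164: 229 235 235 236 236 238 238 184 120 125 126 127 125 125 125 124 125 126 126 124 118 164 237 235 234
166: 235 234 234 235 235 240 144 115 126 127 125 125 124 123 123 123 123 124 125 126 126 120 190 237 234
168: 236 234 234 234 237 193 113 123 125 126 125 124 122 122 121 121 122 122 123 118 114 113 115 222 236
170: 236 235 235 235 236 131 117 121 123 124 123 123 122 122 121 120 120 116 114 110 112 113 112 128 239
172: 236 235 235 237 200 106 116 120 121 122 122 121 121 120 119 118 110 108 107 110 109 111 111 110 214
174: 236 235 235 235 113 108 115 117 118 121 120 120 120 116 111 105 105 106 106 107 108 114 115 110 145
176: 236 237 239 211  96 108 112 116 118 119 119 119 112 107 105 104 105 104 105 109 114 119 122 113 109
178: 237 237 239 200  93 106 110 114 116 116 114 109 107 106 104 103 103 104 110 115 121 122 122 115 105
180: 236 236 238 208  94 103 108 111 110 107 106 106 105 104 104 104 108 113 117 117 117 118 119 116 108
182: 235 235 238 191  89 102 103 103 100 104 104 105 105 106 108 111 114 114 113 114 113 113 115 114 110
184: 234 234 236 205  86  91  92  96  99 102 102 1
[... 768 characters left out ...]
1 183 242 237 235 236
200: 141 140 138 180 255 255 255 255 255 255 100  89  96  96  97  93  96 127 169 236 241 237 238 239 194
202: 140 141 141 139 141 255 255 255 147 143 209 234 227 209 209 195 225 241 239 238 236 236 227 151 146
204: 140 141 140 140 140 153 142  93 166 243 241 236 226 232 239 183 237 238 237 238 237 240 192 147 148
33 [ 243   92  164  122 8382]
[ 0.55088536 -0.34549394] [0.03272972 0.02331   ] -75.29435026823208 10.012639047763118
214 wrist [[324.4, 189.8], [327.9, 211.4]] scene [[187.5, 169.0], [184.3, 165.4]]
179 wrist [[324.4, 189.8], [314.4, 209.4]] scene [[187.5, 169.0], [189.3, 164.5]]
145 wrist [[324.4, 189.8], [304.5, 200.8]] scene [[187.5, 169.0], [193.6, 165.2]]
```

Fitted and predicted line pixels show the selector pointing at about 145°. That is the green dot's direction (white 214°, blue 179°, green 145°, red 112°), although the brief says it starts at white or blue. I won't rely on the picture alone. I'll grip the bar and check against the end stop: from 1.2 rad it should stop after 0.6 rad clockwise.

Request:
step_arm([
  {"ax": 0, "ay": 0, "az": -0.18, "x": 0, "y": -1, "z": -15, "claw": 0.6},
  {"ax": 0, "ay": 0, "az": -0.36, "x": 0, "y": -2, "z": -30, "claw": 0.6},
  {"ax": 0, "ay": 0, "az": -0.54, "x": 0, "y": -3, "z": -45, "claw": 0.6},
  {"ax": 0, "ay": 0, "az": -0.72, "x": 0, "y": -3, "z": -60, "claw": 0.6},
  {"ax": 0, "ay": 0, "az": -0.9, "x": 0, "y": -3, "z": -75, "claw": 0.6},
  {"ax": 0, "ay": 0, "az": -1.05, "x": 0, "y": -3, "z": -90, "claw": 0.6},
  {"ax": 0, "ay": 0, "az": -1.05, "x": 0, "y": -3, "z": -120, "claw": 0.6},
  {"ax": 0, "ay": 0, "az": -1.05, "x": 0, "y": -3, "z": -151, "claw": 0.6},
  {"ax": 0, "ay": 0, "az": -1.05, "x": 0, "y": -3, "z": -151, "claw": 0.6},
  {"ax": 0, "ay": 0, "az": -1.05, "x": 0, "y": -3, "z": -151, "claw": 0.0},
  {"ax": 0, "ay": 0, "az": -1.05, "x": 0, "y": -3, "z": -151, "claw": 0.0},
  {"ax": 0, "ay": 0, "az": -1.05, "x": 0, "y": -3, "z": -151, "claw": 0.0},
], grip_force=30)

```text
clock: 2.75
tool_pos: [0.519, -0.3518, 0.0819]
orientation: [0.213, -0.214, -0.674, 0.674]
wrist_force: [-1.4, -1.3, 7.2]
grip_width: 0.157
```

Request:
step_arm([
  {"ax": 0, "ay": 0, "az": 0, "x": 0, "y": 0, "z": 0, "claw": 0.0},
  {"ax": 0, "ay": 0, "az": 0, "x": 0, "y": 0, "z": 0, "claw": 0.0},
  {"ax": 0, "ay": 0, "az": 0, "x": 0, "y": 0, "z": 0, "claw": 0.0},
])

```text
clock: 3.12
tool_pos: [0.5191, -0.3518, 0.0819]
orientation: [0.213, -0.214, -0.674, 0.674]
wrist_force: [-2.1, -1.5, 6.6]
grip_width: 0.156
```

```bash
python3 - <<'E'
from h import *
s,M,a=tool(); print(s["clock"],s["tool_pos"],a,s["wrist_force"],s["wrist_torque"],s["grip_width"])
E
```

```text
3.125 [ 0.51906218 -0.35180392  0.08185444] -125.18922294851296 [-2.10481379 -1.49376865  6.60007572] [-0.10158557  0.39334505 -0.03846887] 0.15623353910441604
```

Request:
step_arm([
  {"ax": 0, "ay": 0, "az": -0.15, "x": 0, "y": 0, "z": 0, "claw": 0.0},
  {"ax": 0, "ay": 0, "az": -0.3, "x": 0, "y": 0, "z": 0, "claw": 0.0},
  {"ax": 0, "ay": 0, "az": -0.45, "x": 0, "y": 0, "z": 0, "claw": 0.0},
  {"ax": 0, "ay": 0, "az": -0.58, "x": 0, "y": 0, "z": 0, "claw": 0.0},
  {"ax": 0, "ay": 0, "az": -0.58, "x": 0, "y": 0, "z": 0, "claw": 0.0},
], grip_force=30)

```text
clock: 3.75
tool_pos: [0.5185, -0.3522, 0.0819]
orientation: [0.398, -0.399, -0.584, 0.585]
wrist_force: [-5.4, -4.2, 7.7]
grip_width: 0.157
```

```bash
python3 - <<'E'
from h import *
s,M,a=tool(); print(s["clock"],s["tool_pos"],a,s["wrist_force"],s["wrist_torque"],s["grip_width"])
E
```

```text
3.75 [ 0.51854988 -0.35224879  0.08188841] -158.55907796928173 [-5.36652772 -4.20973328  7.74979571] [-0.60719976  1.13603395  0.00547383] 0.15738219825591548
```

Request:
step_arm([
  {"ax": 0, "ay": 0, "az": -0.04, "x": 0, "y": 0, "z": 0, "claw": 0.0},
  {"ax": 0, "ay": 0, "az": -0.08, "x": 0, "y": 0, "z": 0, "claw": 0.0},
  {"ax": 0, "ay": 0, "az": -0.12, "x": 0, "y": 0, "z": 0, "claw": 0.0},
  {"ax": 0, "ay": 0, "az": -0.12, "x": 0, "y": 0, "z": 0, "claw": 0.0},
])

```text
clock: 4.25
tool_pos: [0.5187, -0.3525, 0.082]
orientation: [0.431, -0.433, -0.559, 0.561]
wrist_force: [-6.3, -6.3, 6.5]
grip_width: 0.164
```

```bash
python3 - <<'E'
from h import *
s,M,a=tool(); print(s["clock"],s["tool_pos"],a,s["wrist_force"],s["wrist_torque"],s["grip_width"])
E
```

```text
4.25 [ 0.51871273 -0.35253318  0.0820398 ] -165.25968106182518 [-6.34428898 -6.29335279  6.52542609] [-1.03871562  0.89729964  1.89899895] 0.16350792660295124
```

The torque jumps to 1.9 N m just past 0.6 rad, which is the red end stop, so the selector did start at green. Turning it back by the same amount and releasing.

Request:
step_arm([
  {"ax": 0, "ay": 0, "az": 0.15, "x": 0, "y": 0, "z": 0, "claw": 0.0},
  {"ax": 0, "ay": 0, "az": 0.3, "x": 0, "y": 0, "z": 0, "claw": 0.0},
  {"ax": 0, "ay": 0, "az": 0.45, "x": 0, "y": 0, "z": 0, "claw": 0.0},
  {"ax": 0, "ay": 0, "az": 0.6, "x": 0, "y": 0, "z": 0, "claw": 0.0},
  {"ax": 0, "ay": 0, "az": 0.7, "x": 0, "y": 0, "z": 0, "claw": 0.0},
  {"ax": 0, "ay": 0, "az": 0.7, "x": 0, "y": 0, "z": 0, "claw": 0.0},
  {"ax": 0, "ay": 0, "az": 0.7, "x": 0, "y": 0, "z": 0, "claw": 0.6},
  {"ax": 0, "ay": 0, "az": 0.7, "x": 0, "y": 0, "z": 0, "claw": 0.6},
  {"ax": 0, "ay": 0, "az": 0.7, "x": 0, "y": 0, "z": 0, "claw": 0.6},
  {"ax": 0, "ay": 0, "az": 0.7, "x": 0, "y": 0, "z": 50, "claw": 0.6},
  {"ax": 0, "ay": 0, "az": 0.7, "x": 0, "y": 0, "z": 100, "claw": 1},
  {"ax": 0, "ay": 0, "az": 0.7, "x": 0, "y": 0, "z": 150, "claw": 1},
])

```text
clock: 5.75
tool_pos: [0.5185, -0.351, 0.2319]
orientation: [-0.214, 0.214, 0.674, -0.674]
wrist_force: [0.4, -1.8, 0.2]
grip_width: 0.987
```

```bash
python3 - <<'E'
from h import *
c=cam("wrist","w3"); s,M,a=tool(); print(s["clock"],s["tool_pos"],a,s["joints"].round(2))
ax=np.array([.518,-.3513])
g=cv2.cvtColor(c["pixels"],6)
for a in (179,145,112):
    t=np.radians(a); e=np.array([[*ax,.104],[*(ax+.021*np.array([np.cos(t),np.sin(t)])),.104]]); print(a,proj(c,e,True).round(1).tolist())
p=proj(c,[[*ax,.104]],True)[0].astype(int); x0,y0=p-50
cv2.imwrite("pics/w3c.png",cv2.resize(c["pixels"][y0:y0+100,x0:x0+100],(500,500),interpolation=cv2.INTER_CUBIC)); print("off",x0,y0)
E
```

```text
5.8 [ 0.51970995 -0.35201787  0.23922083] -125.18847064373271 [-0.72  0.25  1.3   0.    1.58  1.47]
179 [[322.4, 187.8], [335.2, 206.0]]
145 [[322.4, 187.8], [322.5, 209.7]]
112 [[322.4, 187.8], [310.1, 206.3]]
off 272 137
```

View pics/w3c.png

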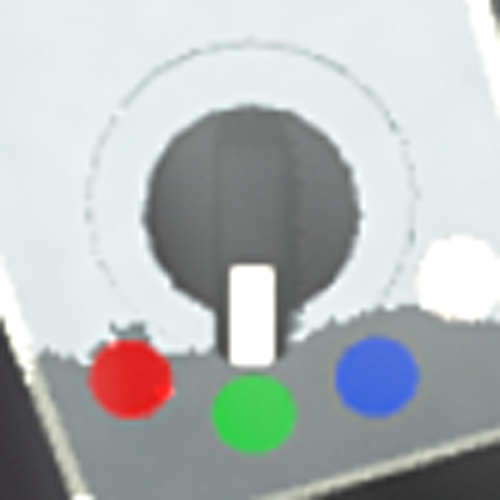

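The selector's line points straight at the green dot. Now over the red pot, measuring from above.

Request:
step_arm([
  {"ax": 0, "ay": 0, "az": 0.18, "x": 6, "y": 39, "z": 0, "claw": 1},
  {"ax": 0, "ay": 0, "az": 0.36, "x": 12, "y": 78, "z": 0, "claw": 1},
  {"ax": 0, "ay": 0, "az": 0.54, "x": 18, "y": 117, "z": 0, "claw": 1},
  {"ax": 0, "ay": 0, "az": 0.72, "x": 24, "y": 156, "z": 0, "claw": 1},
  {"ax": 0, "ay": 0, "az": 0.9, "x": 30, "y": 195, "z": 0, "claw": 1},
  {"ax": 0, "ay": 0, "az": 1.08, "x": 36, "y": 234, "z": 0, "claw": 1},
  {"ax": 0, "ay": 0, "az": 1.26, "x": 42, "y": 273, "z": 0, "claw": 1},
  {"ax": 0, "ay": 0, "az": 1.44, "x": 48, "y": 312, "z": 0, "claw": 1},
  {"ax": 0, "ay": 0, "az": 1.57, "x": 53, "y": 347, "z": 0, "claw": 1},
  {"ax": 0, "ay": 0, "az": 1.57, "x": 53, "y": 347, "z": 0, "claw": 1},
  {"ax": 0, "ay": 0, "az": 1.57, "x": 53, "y": 347, "z": 0, "claw": 1},
])

```text
clock: 7.18
tool_pos: [0.5717, -0.0045, 0.2301]
orientation: [0.325, -0.325, 0.628, -0.628]
wrist_force: [0.4, 0.8, 0.2]
grip_width: 0.998
```

```bash
cat >> h.py <<'E'
def quad(m):
    h=cv2.convexHull(max(cv2.findContours(m,0,1)[0],key=len)); return cv2.approxPolyDP(h,0.04*cv2.arcLength(h,True),True)[:,0]
def look(tag,items):
    c=cam("wrist",tag); s,M,a=tool(); print(s["clock"],"tcp",s["tool_pos"].round(4),"jaw",a.round(1),"j",s["joints"].round(2))
    for k,lo,hi,z in items:
        for st,ce,m in blobs(c,lo,hi,300):
            cn=max(cv2.findContours(m,0,1)[0],key=len); e=cv2.fitEllipse(cv2.convexHull(cn))
            print(k,st,"cen",cast(c,ce,z,True)[0,:2].round(4),"ell",np.round(e[1],0),cast(c,e[0],z,True)[0,:2].round(4))
            if k=="tray": q=quad(m); print("quad",q.tolist(),cast(c,q,z,True)[:,:2].round(4).tolist())
    return c
E
python3 - <<'E'
from h import *
c=look("w4",[("red",(0,120,60),(8,255,255),.065),("red2",(172,120,60),(180,255,255),.065),("tray",*HS["blue"],.02)])
cv2.imwrite("pics/w4v.png",c["pixels"])
E
```

```text
7.225 tcp [ 0.5716 -0.0049  0.2301] jaw -35.3 j [-0.14  0.14  1.45 -0.    1.55  0.47]
red2 [300, 156, 50, 50, 1921] cen [ 0.5721 -0.0086] ell [49. 50.] [ 0.5721 -0.0085]
tray [263, 112, 117, 115, 4959] cen [ 0.5761 -0.0032] ell [118. 123.] [ 0.5715 -0.0055]
quad [[350, 112], [379, 197], [297, 226], [263, 146]] [[0.6364, 0.031], [0.6087, -0.0724], [0.5058, -0.0453], [0.5325, 0.0573]]
tray [590, 309, 50, 91, 2562] cen [ 1.0012 -1.0176] ell [ 57. 127.] [ 1.0326 -1.056 ]
quad [[590, 399], [611, 337], [639, 309], [639, 399]] [[0.8603, -1.0761], [0.9328, -0.7539], [1.0465, -0.7548], [1.1967, -1.712]]
```

View pics/w4v.png

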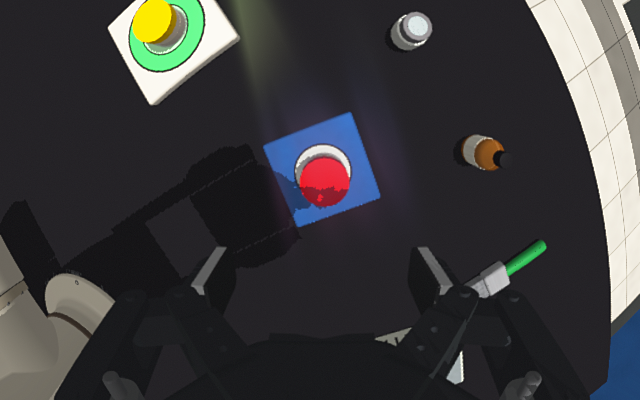

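View: red pot at (325,180) in the middle of the tray, at (0.572,-0.0085); tray centre (0.571,-0.007). Gripping red.

Request:
step_arm([
  {"ax": 0, "ay": 0, "az": 0, "x": 0, "y": -4, "z": -40, "claw": 1},
  {"ax": 0, "ay": 0, "az": 0, "x": 0, "y": -4, "z": -80, "claw": 1},
  {"ax": 0, "ay": 0, "az": 0, "x": 0, "y": -4, "z": -120, "claw": 1},
  {"ax": 0, "ay": 0, "az": 0, "x": 0, "y": -4, "z": -160, "claw": 1},
  {"ax": 0, "ay": 0, "az": 0, "x": 0, "y": -4, "z": -190, "claw": 1},
  {"ax": 0, "ay": 0, "az": 0, "x": 0, "y": -4, "z": -203, "claw": 1},
  {"ax": 0, "ay": 0, "az": 0, "x": 0, "y": -4, "z": -203, "claw": 1},
  {"ax": 0, "ay": 0, "az": 0, "x": 0, "y": -4, "z": -203, "claw": 0.4},
  {"ax": 0, "ay": 0, "az": 0, "x": 0, "y": -4, "z": -203, "claw": 0.4},
  {"ax": 0, "ay": 0, "az": 0, "x": 0, "y": -4, "z": -203, "claw": 0.4},
  {"ax": 0, "ay": 0, "az": 0, "x": 0, "y": -4, "z": -203, "claw": 0.4},
], grip_force=40)

```text
clock: 8.6
tool_pos: [0.5723, -0.0083, 0.0286]
orientation: [-0.326, 0.325, -0.628, 0.628]
wrist_force: [-2.2, -0.8, 7.8]
grip_width: 0.601
```

Request:
step_arm([
  {"ax": 0, "ay": 0, "az": 0, "x": 0, "y": 0, "z": 30, "claw": 0.4},
  {"ax": 0, "ay": 0, "az": 0, "x": 0, "y": 0, "z": 60, "claw": 0.4},
  {"ax": 0, "ay": 0, "az": 0, "x": -43, "y": 30, "z": 60, "claw": 0.4},
  {"ax": 0, "ay": 0, "az": 0, "x": -86, "y": 60, "z": 60, "claw": 0.4},
  {"ax": 0, "ay": 0, "az": 0, "x": -129, "y": 90, "z": 60, "claw": 0.4},
  {"ax": 0, "ay": 0, "az": 0, "x": -172, "y": 118, "z": 60, "claw": 0.4},
  {"ax": 0, "ay": 0, "az": 0, "x": -172, "y": 118, "z": 60, "claw": 0.4},
  {"ax": 0, "ay": 0, "az": 0, "x": -172, "y": 118, "z": 30, "claw": 0.4},
  {"ax": 0, "ay": 0, "az": 0, "x": -172, "y": 118, "z": 0, "claw": 0.4},
  {"ax": 0, "ay": 0, "az": 0, "x": -172, "y": 118, "z": -12, "claw": 0.4},
  {"ax": 0, "ay": 0, "az": 0, "x": -172, "y": 118, "z": -19, "claw": 0.4},
  {"ax": 0, "ay": 0, "az": 0, "x": -172, "y": 118, "z": -19, "claw": 0.4},
])

```text
clock: 10.1
tool_pos: [0.4004, 0.1097, 0.0088]
orientation: [-0.325, 0.325, -0.628, 0.628]
wrist_force: [0.2, -0.7, -1.0]
grip_width: 0.598
```

Request:
step_arm([
  {"ax": 0, "ay": 0, "az": 0, "x": 0, "y": 0, "z": 0, "claw": 1},
  {"ax": 0, "ay": 0, "az": 0, "x": 0, "y": 0, "z": 0, "claw": 1},
  {"ax": 0, "ay": 0, "az": 0, "x": 0, "y": 0, "z": 0, "claw": 1},
  {"ax": 0, "ay": 0, "az": 0, "x": 0, "y": 0, "z": 50, "claw": 1},
  {"ax": 0, "ay": 0, "az": 0, "x": 0, "y": 0, "z": 100, "claw": 1},
  {"ax": 0, "ay": 0, "az": 0, "x": 20, "y": 25, "z": 150, "claw": 1},
  {"ax": 0, "ay": 0, "az": 0, "x": 50, "y": 60, "z": 180, "claw": 1},
  {"ax": 0, "ay": 0, "az": 0, "x": 80, "y": 95, "z": 210, "claw": 1},
  {"ax": 0, "ay": 0, "az": 0, "x": 105, "y": 125, "z": 220, "claw": 1},
  {"ax": 0, "ay": 0, "az": 0, "x": 123, "y": 143, "z": 220, "claw": 1},
  {"ax": 0, "ay": 0, "az": 0, "x": 123, "y": 143, "z": 220, "claw": 1},
  {"ax": 0, "ay": 0, "az": 0, "x": 123, "y": 143, "z": 220, "claw": 1},
])

```text
clock: 11.6
tool_pos: [0.5223, 0.2525, 0.2281]
orientation: [0.325, -0.325, 0.628, -0.628]
wrist_force: [0.0, -1.0, -0.3]
grip_width: 1.002
```

```bash
python3 - <<'E'
from h import *
c=look("w5",[("yellow",(18,100,60),(34,255,255),.065),("green",*HS["green"],.02),("red2",(172,120,60),(180,255,255),.045)])
E
```

```text
11.65 tcp [0.5223 0.2523 0.2283] jaw -35.2 j [0.32 0.16 1.43 0.   1.55 0.93]
yellow [299, 152, 51, 51, 2025] cen [0.5253 0.2525] ell [50. 51.] [0.5254 0.2525]
green [272, 124, 93, 90, 3958] cen [0.5202 0.2595] ell [91. 92.] [0.5202 0.2557]
red2 [289, 295, 40, 36, 1098] cen [0.4016 0.1101] ell [35. 41.] [0.402  0.1113]
```

View pics/w5.png

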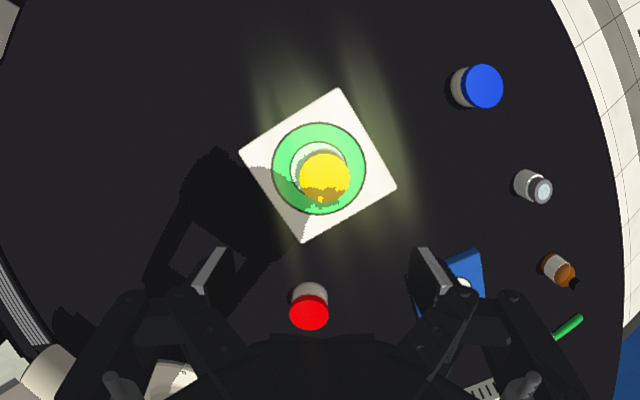

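View: yellow pot at (325,177) on the base, glass centred on (319,169), red pot standing upright where parked at (309,310), and the other things untouched. Gripping yellow.

Request:
step_arm([
  {"ax": 0, "ay": 0, "az": 0, "x": 3, "y": 0, "z": -40, "claw": 1},
  {"ax": 0, "ay": 0, "az": 0, "x": 3, "y": 0, "z": -80, "claw": 1},
  {"ax": 0, "ay": 0, "az": 0, "x": 3, "y": 0, "z": -120, "claw": 1},
  {"ax": 0, "ay": 0, "az": 0, "x": 3, "y": 0, "z": -160, "claw": 1},
  {"ax": 0, "ay": 0, "az": 0, "x": 3, "y": 0, "z": -187, "claw": 1},
  {"ax": 0, "ay": 0, "az": 0, "x": 3, "y": 0, "z": -200, "claw": 1},
  {"ax": 0, "ay": 0, "az": 0, "x": 3, "y": 0, "z": -200, "claw": 1},
  {"ax": 0, "ay": 0, "az": 0, "x": 3, "y": 0, "z": -200, "claw": 0.4},
  {"ax": 0, "ay": 0, "az": 0, "x": 3, "y": 0, "z": -200, "claw": 0.4},
  {"ax": 0, "ay": 0, "az": 0, "x": 3, "y": 0, "z": -200, "claw": 0.4},
  {"ax": 0, "ay": 0, "az": 0, "x": 3, "y": 0, "z": -200, "claw": 0.4},
], grip_force=40)

```text
clock: 13.02
tool_pos: [0.5262, 0.2529, 0.0296]
orientation: [-0.326, 0.325, -0.628, 0.628]
wrist_force: [-1.8, -1.7, 7.6]
grip_width: 0.598
```

```bash
python3 - <<'E'
from h import *
c=load("w5"); P=cast(c,[(338,88),(397,187),(302,243),(239,152)],.02,True)[:,:2]; print(P.round(4).tolist(),P.mean(0))
s,M,a=tool(); print(s["tool_pos"])
E
```

```text
[[0.5914, 0.3181], [0.5842, 0.1831], [0.4483, 0.19], [0.456, 0.3258]] [0.51996605 0.25425544]
[0.52623241 0.25288749 0.02958356]
```

Request:
step_arm([
  {"ax": 0, "ay": 0, "az": 0, "x": 0, "y": 0, "z": 30, "claw": 0.4},
  {"ax": 0, "ay": 0, "az": 0, "x": 0, "y": 0, "z": 60, "claw": 0.4},
  {"ax": 0, "ay": 0, "az": 0, "x": 9, "y": -52, "z": 60, "claw": 0.4},
  {"ax": 0, "ay": 0, "az": 0, "x": 18, "y": -104, "z": 60, "claw": 0.4},
  {"ax": 0, "ay": 0, "az": 0, "x": 27, "y": -156, "z": 60, "claw": 0.4},
  {"ax": 0, "ay": 0, "az": 0, "x": 36, "y": -208, "z": 60, "claw": 0.4},
  {"ax": 0, "ay": 0, "az": 0, "x": 45, "y": -260, "z": 60, "claw": 0.4},
  {"ax": 0, "ay": 0, "az": 0, "x": 45, "y": -260, "z": 60, "claw": 0.4},
  {"ax": 0, "ay": 0, "az": 0, "x": 45, "y": -260, "z": 30, "claw": 0.4},
  {"ax": 0, "ay": 0, "az": 0, "x": 45, "y": -260, "z": 10, "claw": 0.4},
  {"ax": 0, "ay": 0, "az": 0, "x": 45, "y": -260, "z": 1, "claw": 0.4},
  {"ax": 0, "ay": 0, "az": 0, "x": 45, "y": -260, "z": 1, "claw": 0.4},
])

```text
clock: 14.52
tool_pos: [0.5708, -0.0066, 0.0297]
orientation: [0.325, -0.325, 0.628, -0.628]
wrist_force: [-0.7, -0.5, -0.6]
grip_width: 0.595
```

Request:
step_arm([
  {"ax": 0, "ay": 0, "az": 0, "x": 0, "y": 0, "z": 0, "claw": 1},
  {"ax": 0, "ay": 0, "az": 0, "x": 0, "y": 0, "z": 0, "claw": 1},
  {"ax": 0, "ay": 0, "az": 0, "x": 0, "y": 0, "z": 0, "claw": 1},
  {"ax": 0, "ay": 0, "az": 0, "x": 0, "y": 0, "z": 50, "claw": 1},
  {"ax": 0, "ay": 0, "az": 0, "x": 0, "y": 0, "z": 100, "claw": 1},
  {"ax": 0, "ay": 0, "az": 0, "x": -30, "y": 20, "z": 150, "claw": 1},
  {"ax": 0, "ay": 0, "az": 0, "x": -60, "y": 40, "z": 180, "claw": 1},
  {"ax": 0, "ay": 0, "az": 0, "x": -90, "y": 70, "z": 200, "claw": 1},
  {"ax": 0, "ay": 0, "az": 0, "x": -130, "y": 95, "z": 200, "claw": 1},
  {"ax": 0, "ay": 0, "az": 0, "x": -170, "y": 118, "z": 200, "claw": 1},
  {"ax": 0, "ay": 0, "az": 0, "x": -170, "y": 118, "z": 200, "claw": 1},
  {"ax": 0, "ay": 0, "az": 0, "x": -170, "y": 118, "z": 200, "claw": 1},
])

```text
clock: 16.02
tool_pos: [0.401, 0.1107, 0.2296]
orientation: [-0.326, 0.325, -0.628, 0.628]
wrist_force: [0.0, 0.1, -0.0]
grip_width: 0.998
```

```bash
python3 - <<'E'
from h import *
c=look("w6",[("red2",(172,120,60),(180,255,255),.045),("yellow",(18,100,60),(34,255,255),.065)])
E
```

```text
16.075 tcp [0.4012 0.1105 0.2294] jaw -35.3 j [ 0.08 -0.19  1.77 -0.    1.56  0.7 ]
red2 [297, 156, 50, 45, 1644] cen [0.399  0.1069] ell [46. 50.] [0.3995 0.1077]
yellow [477, 157, 41, 46, 1450] cen [ 0.5665 -0.0046] ell [41. 45.] [ 0.5664 -0.0045]
```

Request:
step_arm([
  {"ax": 0, "ay": 0, "az": 0, "x": -1, "y": -2, "z": -45, "claw": 1},
  {"ax": 0, "ay": 0, "az": 0, "x": -1, "y": -2, "z": -90, "claw": 1},
  {"ax": 0, "ay": 0, "az": 0, "x": -1, "y": -2, "z": -135, "claw": 1},
  {"ax": 0, "ay": 0, "az": 0, "x": -1, "y": -2, "z": -180, "claw": 1},
  {"ax": 0, "ay": 0, "az": 0, "x": -1, "y": -2, "z": -207, "claw": 1},
  {"ax": 0, "ay": 0, "az": 0, "x": -1, "y": -2, "z": -220, "claw": 1},
  {"ax": 0, "ay": 0, "az": 0, "x": -1, "y": -2, "z": -220, "claw": 1},
  {"ax": 0, "ay": 0, "az": 0, "x": -1, "y": -2, "z": -220, "claw": 0.4},
  {"ax": 0, "ay": 0, "az": 0, "x": -1, "y": -2, "z": -220, "claw": 0.4},
  {"ax": 0, "ay": 0, "az": 0, "x": -1, "y": -2, "z": -220, "claw": 0.4},
  {"ax": 0, "ay": 0, "az": 0, "x": -1, "y": -2, "z": -220, "claw": 0.4},
], grip_force=40)

```text
clock: 17.45
tool_pos: [0.4004, 0.1088, 0.0104]
orientation: [-0.326, 0.325, -0.628, 0.628]
wrist_force: [-2.6, -0.5, 10.1]
grip_width: 0.596
```

Request:
step_arm([
  {"ax": 0, "ay": 0, "az": 0, "x": 0, "y": 0, "z": 40, "claw": 0.4},
  {"ax": 0, "ay": 0, "az": 0, "x": 0, "y": 0, "z": 80, "claw": 0.4},
  {"ax": 0, "ay": 0, "az": 0, "x": 30, "y": 37, "z": 80, "claw": 0.4},
  {"ax": 0, "ay": 0, "az": 0, "x": 60, "y": 73, "z": 80, "claw": 0.4},
  {"ax": 0, "ay": 0, "az": 0, "x": 90, "y": 110, "z": 80, "claw": 0.4},
  {"ax": 0, "ay": 0, "az": 0, "x": 120, "y": 146, "z": 80, "claw": 0.4},
  {"ax": 0, "ay": 0, "az": 0, "x": 120, "y": 146, "z": 80, "claw": 0.4},
  {"ax": 0, "ay": 0, "az": 0, "x": 120, "y": 146, "z": 50, "claw": 0.4},
  {"ax": 0, "ay": 0, "az": 0, "x": 120, "y": 146, "z": 32, "claw": 0.4},
  {"ax": 0, "ay": 0, "az": 0, "x": 120, "y": 146, "z": 25, "claw": 0.4},
  {"ax": 0, "ay": 0, "az": 0, "x": 120, "y": 146, "z": 21, "claw": 0.4},
  {"ax": 0, "ay": 0, "az": 0, "x": 120, "y": 146, "z": 21, "claw": 0.4},
])

```text
clock: 18.95
tool_pos: [0.52, 0.2547, 0.0309]
orientation: [-0.325, 0.325, -0.628, 0.628]
wrist_force: [0.6, 0.2, 0.1]
grip_width: 0.599
```

Request:
step_arm([
  {"ax": 0, "ay": 0, "az": 0, "x": 0, "y": 0, "z": 0, "claw": 1},
  {"ax": 0, "ay": 0, "az": 0, "x": 0, "y": 0, "z": 0, "claw": 1},
  {"ax": 0, "ay": 0, "az": 0, "x": 0, "y": 0, "z": 0, "claw": 1},
  {"ax": 0, "ay": 0, "az": 0, "x": 0, "y": 0, "z": 50, "claw": 1},
  {"ax": 0, "ay": 0, "az": 0, "x": 0, "y": 0, "z": 100, "claw": 1},
  {"ax": 0, "ay": 0, "az": 0, "x": 0, "y": 0, "z": 150, "claw": 1},
  {"ax": 0, "ay": 0, "az": 0, "x": 0, "y": 0, "z": 200, "claw": 1},
  {"ax": 0, "ay": 0, "az": 0, "x": -20, "y": -20, "z": 200, "claw": 1},
  {"ax": 0, "ay": 0, "az": 0, "x": -60, "y": -40, "z": 200, "claw": 1},
  {"ax": 0, "ay": 0, "az": 0, "x": -100, "y": -60, "z": 200, "claw": 1},
  {"ax": 0, "ay": 0, "az": 0, "x": -100, "y": -60, "z": 200, "claw": 1},
  {"ax": 0, "ay": 0, "az": 0, "x": -100, "y": -60, "z": 200, "claw": 1},
])

```text
clock: 20.45
tool_pos: [0.4201, 0.1949, 0.2306]
orientation: [-0.325, 0.325, -0.628, 0.628]
wrist_force: [0.4, -0.1, 0.0]
grip_width: 1.005
```

```bash
python3 - <<'E'
from h import *
c=look("w7",[("red",(0,120,60),(8,255,255),.065),("red2",(172,120,60),(180,255,255),.065),("yellow",(18,100,60),(34,255,255),.065),("green",*HS["green"],.02)])
S=cam("scene","scene7"); D=cam("side","side7")
f=lambda i,x,y,w,h:cv2.resize(i[y:y+h,x:x+w],(400,300),interpolation=cv2.INTER_CUBIC)
S,D,W=S["pixels"],D["pixels"],c["pixels"]
cv2.imwrite("pics/fin.png",np.vstack([np.hstack([f(S,160,140,320,140),f(S,160,150,60,45)]),np.hstack([f(W,0,0,640,400),f(D,240,120,160,220)])]))
E
```

```text
20.5 tcp [0.4203 0.195  0.2304] jaw -35.2 j [ 0.27 -0.09  1.68  0.    1.54  0.88]
red [351, 51, 43, 45, 611] cen [0.533  0.2511] ell [46. 50.] [0.5203 0.2534]
yellow [489, 220, 38, 41, 1170] cen [ 0.5669 -0.0029] ell [36. 42.] [ 0.5669 -0.0031]
green [315, 33, 95, 93, 4360] cen [0.515  0.2546] ell [92. 95.] [0.518  0.2545]
```

View pics/fin.png

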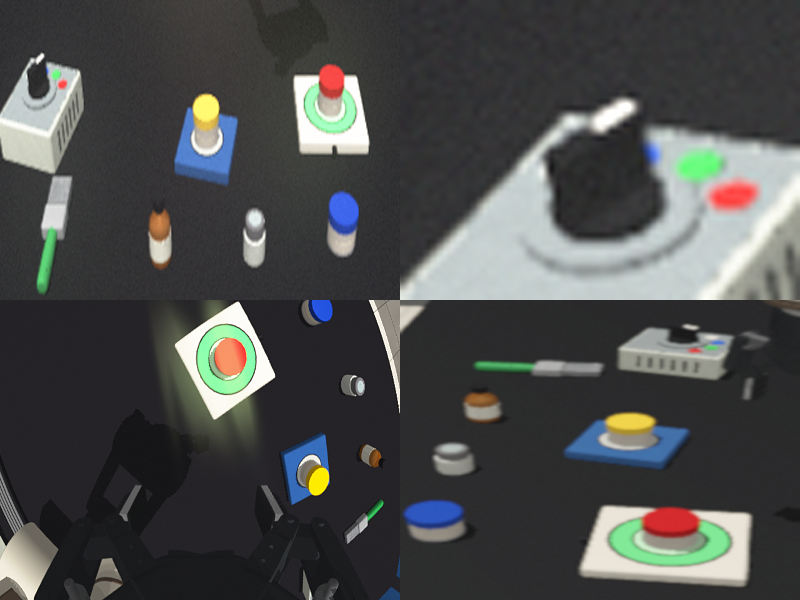

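The final views show yellow upright on the tray and red upright in the base's ring. The selector line is on green, and the bystanders are in place. Handing in.

```bash
python3 -c "
from workcell import *
print(job_done(), get_state()['clock'])"
```

```text
the job is handed in; nothing more can be done
the job is handed in; nothing more can be done
```

The two pots are swapped and the selector is at green; I handed the job in at about 20.5 s on the clock, of the 67 s allowed. `job_done` gives no verdict, so this rests on my own checks.

- **Pots:** I parked the red pot on the bench, moved the yellow pot from the light base to the tray, then put the red pot in the ring. In the last pictures both stand upright. Red measured about 2 mm from the ring's middle and yellow about 6 mm from the tray spot. The yellow figure is from an oblique view; the gripper reading at release put it within about 1 mm.
- **Selector:** The brief said it would start at white or blue, but every view showed it already pointing at green (about 145°). To check, I gripped it and turned it clockwise. It hit the end stop (1.9 N m) just past 0.6 rad, so it did start at 1.2 rad. I turned it back, and an overhead close-up straight after showed the line exactly on the green dot; the last scene view looks the same.
- **Bystanders:** The blue-lidded pot, bottle, eyepiece and brush look unmoved in the last pictures; I did not measure them again.
- **Other problems:** My first move was refused because of incomplete rows, which cost one wasted picture. I viewed 10 pictures in all.

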